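# Fit the stem extension and shut the valve

### The job

Take the extension spindle with the straight cross-bar out of the wooden rack and put it down the neck of the ball valve. The slot of the valve's stem is out of sight at the bottom: with light pressure only, feel for it by turning the spindle until its tongue drops in and the collar sits flat on the neck, then turn the bar clockwise until the valve is shut (bar square across the pipe) and let go, leaving the other things where they are.

Things in the scene. Friction and masses are not known exactly. Their poses are not given: they have to be found in the camera images.
- spindle: Loose steel extension spindle, 0.2 to 0.4 kg, upright in either hole of the wooden rack (holes 92 mm apart), collar resting on the rack's top face 76 mm above the worktop, at any turn. Origin: centre of the collar's underside, z up. Collar 40 mm across, 6 mm thick; stalk 18 mm across above it; shaft 24 mm across, 53 mm long below it. A half turn of it makes no difference.
- spindle_bar (a point): Middle of the spindle's straight cross-bar, on its axis 28 mm above the collar's underside: the place to grip. Axes as the spindle's. The bar is 62 mm long along x, 12 mm thick along y and 18 mm high (19 to 37 mm above the collar's underside).
- spindle_tip (a point): Middle of the end face of the spindle's tongue, 63 mm below the collar's underside. The tongue (two flats) is 23 mm wide along the spindle's x, parallel to the bar, 8 mm thick along y and 10 mm long, at the foot of the 24 mm shaft.
- valve: Steel ball valve with a tall neck, fixed on a 170 x 96 mm plate. Origin on the worktop under the neck; pipe along its x, z up. Clockwise (from above) the stem meets its stop, shut, with the bar 0 to 4 degrees past square to the pipe. The stem turns against 0.07 N m: a tongue that presses on it with 10 N or more may drag it along instead of finding the slot; 3 to 6 N is right. Forcing: over 45 N between spindle and valve, by push or twist (about 0.4 N m).
- valve_mouth (a point): Centre of the neck's bore in the plane of its top face, a square pad of 56 mm, 128 mm above the worktop; axes as the valve's. Bore 25.5 mm wide, with a 3 mm chamfer. The collar's underside rests here when the spindle is home. A tongue not in line with the slot rests on the stem with the collar 8 mm above the pad; within about 5 degrees of line it drops in.
- stem_top (a point): On the neck's axis, 55 mm below its mouth: the height of the stem's top, which has a slot 9.5 mm wide and 10 mm deep straight across its middle. The stem's turn is not measured (axes here are the valve's): the slot starts anywhere from 10 to 69 degrees clockwise, seen from above, of the pipe line. Play of the tongue in the slot: about 4 degrees either way.
- knob_spindle: The other spindle in the rack: round black scalloped knob of 45 mm instead of a bar, same collar and shaft, top 39 mm above its origin (centre of the collar's underside). Not wanted; stays in the rack.
- coupler_b: Steel air hose coupler, 25 x 72 x 24 mm, lying loose in front of the valve. Bystander; origin under its middle.
- bushing_a: Turned steel bushing, 50 mm across, 46 mm high, loose, behind the rack. Bystander; origin under its middle.
- ptfe_spool: White tape spool, 52 mm across, 16 mm high, loose, in front. Bystander; origin under its middle.
- bearing: Ball bearing, 47 mm across, 14 mm high, loose, behind the rack. Bystander; origin under its middle.
- box_brown: Small brown carton, 40 x 60 x 30 mm, loose, to the right. Bystander; origin under its middle.

How it is judged:
By the outcome, as a careful person would: the job done as asked, in the order asked, and still so for the second after the job is handed in, with the robot touching nothing.
It also fails if it takes over 62 s, if anything falls off the work surface, if the arm or the gripper's body presses on something with over 40 N, if the wrist force passes 120 N, or if a joint passes its speed limit or range.

### The arm

A 6-joint arm with a two-finger parallel gripper is mounted at the origin on a cart in front of the work surface, level with it; the furniture and walls round the work are solid. World frame = base frame: x ahead of the robot, y to its left, z up, the work surface at z = 0. Lengths are in m, angles in rad, forces in N, time in s.
With the tool pointing down it reaches from about 0.325 to 0.75 m from the base axis. Payload 7.6 kg.
Tool frame: the origin (TCP) lies at the very end of the fingers, on their centre line; the grasp point (between the pads) lies 19 mm behind it; z points along the fingers, y is the line along which they close (so a half turn about z gives the same grasp; the last joint's range is limited). The gripper opens to 85 mm and grips with 20 to 120 N. Pads are 22 mm wide; open, the fingers measure 114 mm over their backs; the gripper's body (76 mm by 85 mm) begins 54 mm behind the grasp point. The pads swing forward as they close: fully open they stand 13 mm farther back than shut.
Start: joints at [-1.234, 0.052, 1.401, -0, 1.689, -0.07], TCP at [0.208, -0.482, 0.231] pointing down, gripper open.
Joint ranges: [-2.9, 2.9], [-0.91, 2.17], [0.12, 2.37], [-1.06, 4.2], [0.26, 2.73], [-2.93, 2.93]. Speed limits (rad/s): [2.57, 2.57, 3.01, 3.14, 3.14, 3.14].

### API

Orientations are given as a unit quaternion [x, y, z, w].
In Python, from workcell import * gives the robot as it stands. The module is installed in compiled form; this text tells all that it offers.
- The arm moves only by the tool drive_tool, never from a script. Its argument "moves" is a list of rows, each a list of 3 entries, a list of its own where there are three numbers: the opening, from 0 (shut) to 1 (fully open), then the shift along the tool's x, y, z in m, then the turn about the tool's z in rad. A call has 1 to 5 rows; each row shifts and turns the commanded pose from where the row before left it, along the tool's axes as they then stand; what a row does not reach is not made up. A row lasts 1/10 s, in which the tool goes at most 50 mm and 8.59 degrees, less where a joint would pass 70% of its speed; a pose out of reach is approached as far as the arm can. A call with a gripper value outside its range is refused whole. The fingers move at their own pace and stop on an object; "force" is the grip in N (left out, the last holds). Time passes only in rows, so rows that do not move let the fingers close. It gives the time, the measured TCP pose, the force, the opening and the grip force at its end, in the units of the state.
- get_obs(): the state, without advancing time (a new reading comes with each control period).
- camera(name): name is "scene" or "top" or "wrist"; returns a dict with "image" (400x640x3 uint8, blue, green, red), "intrinsics" (3x3 intrinsics, pixels), "k1" (the pictures are not rectified: a ray, as slopes to the right and down, at radius r is drawn at 1 + k1 r^2 times it, then the intrinsics apply), "origin" and "orientation" of the camera in the world; the wrist camera has in their place "hand_eye" (4x4, takes a point from camera to tool coordinates, whose origin is the TCP and whose axes are the flange's). Camera axes: x right, y down, z forward; pixel columns grow to the right and rows downward; lengths in m; the calibration is good to about 2 mm. A picture is of the moment at which its call begins: read the wrist's pose just before it. There is no depth.
- job_done(): hands the job in; it is judged then, once.
The state is a dict: "clock": time; "joint_positions": joint angles; "qvel": joint speeds; "tau": joint torques, N m; "ee_pos": TCP position; "tool_rot": TCP orientation; "ft_force": force on the tool from outside, world axes, zero at the start; "wrist_torque": the same for the moment, N m; "width": opening from 0.0 (shut) to 1.0 (fully open); "finger_force": force on a finger pad.
Only numpy, scipy, OpenCV 4.12 (cv2) and the standard library are available. Lean on these libraries where they do the work, as an engineer would, in place of code of your own. Each camera call takes 0.05 s, during which the arm holds its last target. There are 200 camera calls.

## Working session

There is one attempt and no reset: what is moved stays moved. The work goes in short steps, Python scripts to look and compute and a tool call to move; the robot and the scene stay as the last step left them, time stands still between calls to the robot, and variables do not carry over. Pictures are saved under pics/ and viewed, at most 10 in all, crops included, and the job is handed in when it is done.

Besides the shell and the picture viewer there is one more tool, called as name(argument=value, ...), one argument or row to a line, values as JSON. drive_tool: Moves the arm, as the interface text tells. Its arguments: {"type":"object","properties":{"moves":{"type":"array","items":{"type":"array"}},"force":{"type":"number"}},"required":["moves"]}

```bash
mkdir -p pics; cat > h.py <<'E'
from workcell import *
import numpy as np, cv2
from scipy.spatial.transform import Rotation as R
def cam(name):
    o=get_obs(); c=camera(name)
    if 'hand_eye' in c:
        T=np.eye(4);T[:3,:3]=R.from_quat(o['tool_rot']).as_matrix();T[:3,3]=o['ee_pos']
        M=T@np.array(c['hand_eye'])
    else:
        M=np.eye(4);q=np.array(c['orientation']);M[:3,:3]=q if q.shape==(3,3) else R.from_quat(q).as_matrix();M[:3,3]=c['origin']
    c['M']=M; return c
def plane(c,px,z):
    d=np.array([c['k1'],0,0,0],float)
    K=np.array(c['intrinsics'],float)
    p=np.atleast_2d(np.array(px,float)); s=(p-K[:2,2])/[K[0,0],K[1,1]]
    u=s.copy()
    for _ in range(20): u=s/(1+c['k1']*(u**2).sum(1,keepdims=True))
    r=np.c_[u,np.ones(len(u))]@c['M'][:3,:3].T; o=c['M'][:3,3]
    return o+r*((z-o[2])/r[:,2])[:,None]
E
python3 - <<'E'
from h import *
for n in ['scene','top']:
    c=cam(n);cv2.imwrite(f'pics/{n}0.png',c['image']);print(n,c['M'].round(3).tolist(),c['k1'],c['intrinsics'])
o=get_obs();print({k:np.round(v,3).tolist() for k,v in o.items()})
E
```

```text
scene [[-0.884, -0.214, 0.415, 0.093], [-0.467, 0.385, -0.796, 0.705], [0.011, -0.898, -0.441, 0.607], [0.0, 0.0, 0.0, 1.0]] 0.03739709690038611 [[411.197778     0.         315.61365056]
 [  0.         411.197778   199.39531493]
 [  0.           0.           1.        ]]
top [[0.006, -0.986, 0.169, 0.378], [-1.0, -0.008, -0.012, -0.16], [0.013, -0.169, -0.986, 1.074], [0.0, 0.0, 0.0, 1.0]] -0.09738998654061991 [[414.11052369   0.         320.88631836]
 [  0.         414.11052369 196.25189004]
 [  0.           0.           1.        ]]
{'clock': 0.1, 'joint_positions': [-1.234, 0.053, 1.402, 0.0, 1.689, -0.07], 'qvel': [-0.001, -0.003, -0.003, -0.002, 0.002, -0.001], 'tau': [0.002, -38.258, -36.099, -0.0, 0.005, 0.0], 'ee_pos': [0.208, -0.482, 0.231], 'tool_rot': [0.979, 0.202, -0.0, -0.001], 'ft_force': [0.022, 0.402, -0.197], 'wrist_torque': [0.059, -0.033, 0.039], 'finger_force': 0.0, 'width': 0.999}
```

View pics/top0.png

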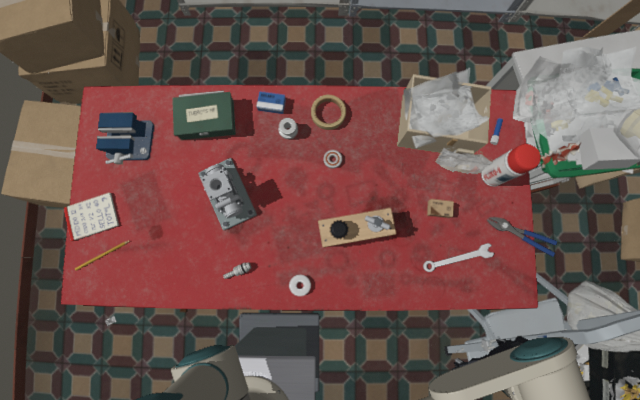

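View pics/scene0.png

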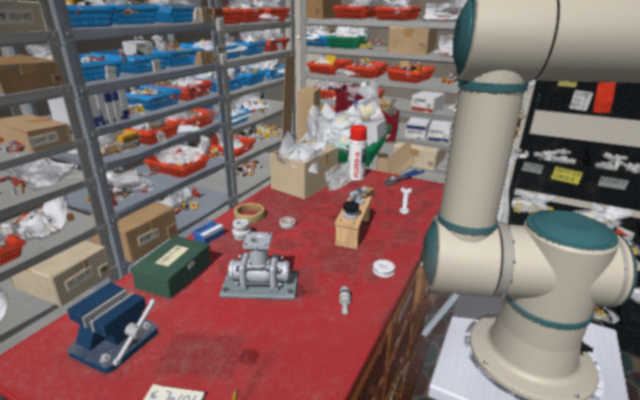

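The top view shows the valve neck near (216,184), the rack near (358,227) with the bar spindle near (378,223) and the knob near (340,229). In the scene view the pipe runs along the plate and the neck stands clear. Next I'll enlarge a crop and compute positions.

```bash
python3 - <<'E'
from h import *
c=cam('top');im=c['image']
a=cv2.resize(im[145:245,185:275],None,fx=5,fy=5,interpolation=cv2.INTER_CUBIC)
b=cv2.resize(im[200:260,310:405],None,fx=5,fy=5,interpolation=cv2.INTER_CUBIC)
k=np.zeros((500,800,3),np.uint8);k[:500,:450]=a; b=cv2.resize(b,(350,221));k[:221,450:]=b
cv2.imwrite('pics/crop.png',k)
print('neck',plane(c,[(216,184)],.128),'spin',plane(c,[(378,223)],.104),'knob',plane(c,[(340,229)],.11))
for n,p,z in [('rack',[(321,247),(397,237),(393,208),(319,221)],.076)]: print(n,plane(c,p,z).round(3).tolist())
E
```

```text
neck [[0.56694705 0.073382   0.128     ]] spin [[ 0.48119391 -0.3073537   0.104     ]] knob [[ 0.46591725 -0.21717315  0.11      ]]
rack [[0.425, -0.174, 0.076], [0.45, -0.357, 0.076], [0.521, -0.349, 0.076], [0.488, -0.168, 0.076]]
```

View pics/crop.png

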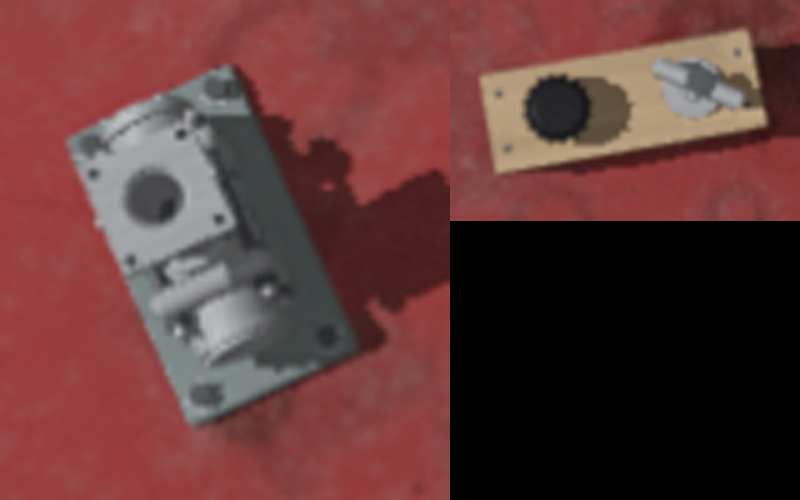

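The crop puts the bore at (215.4,184.2), and the bar ends at about (365.6,217.9) and (389.5,227.1), so the bar yaw is about 69°. Next I'll move over the spindle for a wrist look.

drive_tool(
  moves=[
    [1,[0.04,-0.007,0],-0.1],
    [1,[0.04,-0.003,0],-0.1],
    [1,[0.04,0.001,0],-0.1],
    [1,[0.04,0.005,0],-0.1],
    [1,[0.04,0.008,0],-0.1],
  ],
  force=60,
)

```text
clock: 0.65
ee_pos: [0.3769, -0.3692, 0.231]
tool_rot: [0.898, 0.44, -0.0, -0.0]
ft_force: [-0.2, -1.5, 0.0]
width: 1.002
finger_force: 0.0
```

```bash
cat >> h.py <<'E'
def yaw(o=None):
    o=o or get_obs(); m=R.from_quat(o['tool_rot']).as_matrix(); return np.degrees(np.arctan2(m[1,0],m[0,0]))
def go(t,y=None):
    "shift in tool axes (present yaw) and turn about tool z to reach target"
    o=get_obs();m=R.from_quat(o['tool_rot']).as_matrix()
    s=m.T@(np.array(t)-o['ee_pos']); print('tcp',np.round(o['ee_pos'],4),'yaw',round(yaw(o),2),'shift',s.round(4),'turn',None if y is None else round(np.radians(yaw(o)-y),4))
E
python3 - <<'E'
from h import *
c=cam('wrist');cv2.imwrite('pics/w1.png',c['image']);print(np.round(c['hand_eye'],3).tolist());go((.481,-.307,.231),69)
E
```

```text
[[0.001, -0.96, -0.278, 0.07], [1.0, 0.001, -0.0, 0.0], [0.0, -0.278, 0.96, -0.143], [0.0, 0.0, 0.0, 1.0]]
tcp [ 0.3809 -0.3658  0.2309] yaw 52.75 shift [0.1074 0.0441 0.0003] turn -0.2836
```

View pics/w1.png

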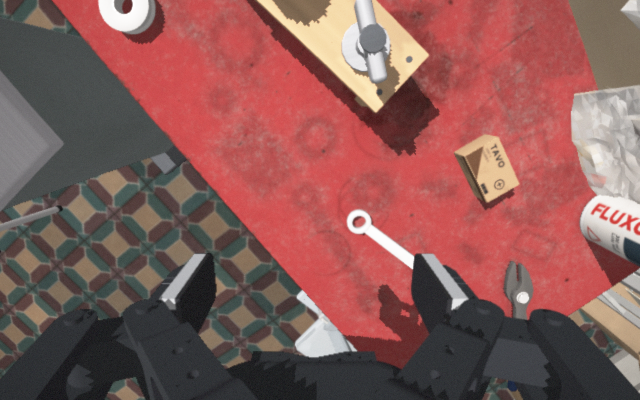

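The spindle is at (371,40) with the bar running from about (365,0) to (378,80). The fingers are clear. I'll move closer to centre it.

drive_tool(
  moves=[
    [1,[0.03,0.011,0],-0.14],
    [1,[0.03,0.016,0],-0.14],
    [1,[0.025,0.016,0],0],
    [1,[0,0,0],0],
  ],
)

```text
clock: 1.1
ee_pos: [0.458, -0.3162, 0.2306]
tool_rot: [0.828, 0.561, 0.0, -0.001]
ft_force: [0.2, -0.4, 0.6]
width: 0.996
finger_force: 0.0
```

```bash
python3 - <<'E'
from h import *
c=cam('wrist');im=c['image'];cv2.imwrite('pics/w2.png',cv2.resize(im[60:300,200:460],None,fx=2.5,fy=2.5,interpolation=cv2.INTER_CUBIC));np.save('pics/w2.npy',c,allow_pickle=True);go((.481,-.307,.231),69)
E
```

```text
tcp [ 0.4567 -0.3174  0.2307] yaw 68.13 shift [ 0.0187  0.0186 -0.0003] turn -0.0151
```

View pics/w2.png

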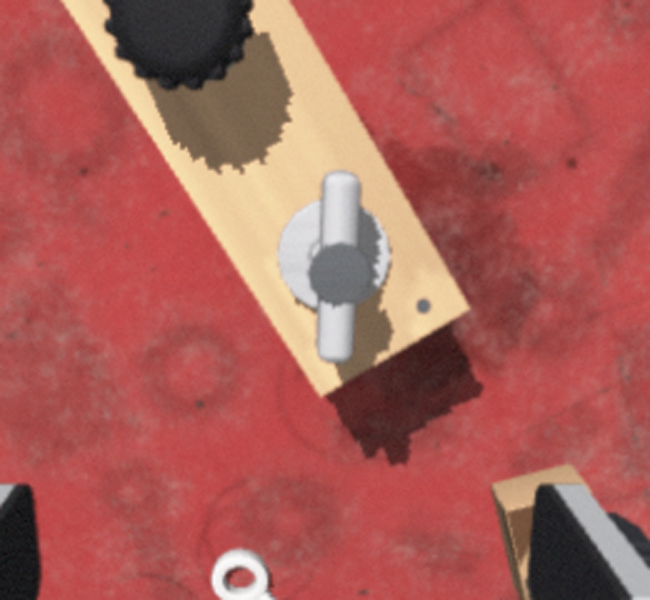

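The bar is clear: in crop coordinates its ends are at about (342,172) and (335,361), and the collar centre is near (335,254).

```bash
python3 - <<'E'
from h import *
c=np.load('pics/w2.npy',allow_pickle=True).item()
f=lambda p:(np.array(p)/2.5+[200-.3,60-.3])
e=plane(c,[f((342,172)),f((335,361))],.104);print(e.round(4),'len',np.linalg.norm(e[1]-e[0]));d=e[0]-e[1];y=np.degrees(np.arctan2(d[1],d[0]))
col=plane(c,[f((335,254))],.082)[0];print('collar',col,'mid',e.mean(0),'yaw',y)
print('knob',plane(c,[f((178,25))],.115))
m=e.mean(0);go((m[0],m[1],.087),y)
E
```

```text
[[ 0.4933 -0.2766  0.104 ]
 [ 0.4691 -0.3342  0.104 ]] len 0.062476281212132986
collar [ 0.48177011 -0.30428849  0.082     ] mid [ 0.48117923 -0.30543469  0.104     ] yaw 67.16379339133947
knob [[ 0.46357337 -0.2182488   0.115     ]]
tcp [ 0.4567 -0.3174  0.2307] yaw 68.13 shift [0.0202 0.0184 0.1437] turn 0.0169
```

drive_tool(
  moves=[
    [1,[0.0205,0.0185,0],0.017],
    [1,[0,0,0.04],0],
    [1,[0,0,0.04],0],
    [1,[0,0,0.035],0],
    [1,[0,0,0.027],0],
  ],
)

```text
clock: 1.65
ee_pos: [0.479, -0.3066, 0.0866]
tool_rot: [0.834, 0.552, -0.001, -0.001]
ft_force: [-0.0, 1.3, 0.1]
width: 1.0
finger_force: 0.0
```

```bash
python3 -c "
from h import *
go((.4813,-.305,.087),67.2)"
```

```text
tcp [ 0.479  -0.3066  0.0866] yaw 66.94 shift [ 0.0023  0.0015 -0.0004] turn -0.0045
```

drive_tool(
  moves=[
    [1,[0.0025,0.0015,0],-0.004],
    [0.5,[0,0,0],0],
    [0,[0,0,0],0],
    [0,[0,0,0],0],
    [0,[0,0,0],0],
  ],
  force=60,
)

```text
clock: 2.15
ee_pos: [0.4837, -0.305, 0.0908]
tool_rot: [0.833, 0.554, 0.0, 0.001]
ft_force: [-0.4, 0.8, -0.8]
width: 0.332
finger_force: 0.0
```

drive_tool(
  moves=[
    [0,[0,0,0],0],
    [0,[0,0,0],0],
    [0,[0,0,0],0],
  ],
)

```text
clock: 2.45
ee_pos: [0.4834, -0.3048, 0.0906]
tool_rot: [0.833, 0.554, 0.0, 0.001]
ft_force: [-3.2, 1.2, 5.3]
width: 0.159
finger_force: 58.5
```

```bash
python3 -c "
from h import *
go((.4813,-.305,.087),67.2);o=get_obs();print(o['ft_force'],o['width'],o['finger_force'],o['wrist_torque'])"
```

```text
tcp [ 0.4834 -0.3048  0.0906] yaw 67.26 shift [-0.001  -0.0019  0.0036] turn 0.001
[-3.21483845  1.18578954  5.27213845] 0.158790952328558 58.53890776634216 [ 0.2124505   0.49988322 -0.02225214]
```

drive_tool(
  moves=[
    [0,[0,0,-0.02],0],
    [0,[0,0,-0.03],0],
    [0,[0,0,-0.04],0],
    [0,[0,0,-0.04],0],
    [0,[0,0,-0.025],0],
  ],
)

```text
clock: 2.95
ee_pos: [0.4835, -0.3047, 0.2475]
tool_rot: [0.833, 0.554, 0.001, 0.002]
ft_force: [0.1, 0.3, -2.6]
width: 0.165
finger_force: 58.8
```

drive_tool(
  moves=[
    [0,[0,0,0],0],
    [0,[0,0,0],0],
  ],
)

```text
clock: 3.15
ee_pos: [0.4829, -0.3044, 0.2427]
tool_rot: [0.833, 0.554, -0.0, -0.001]
ft_force: [-1.0, 0.6, -4.7]
width: 0.159
finger_force: 58.9
```

```bash
python3 -c "
from h import *
go((.5,.03,.243),200);o=get_obs();print(o['ft_force'],o['width'],o['finger_force'],o['wrist_torque'])
c=cam('wrist');cv2.imwrite('pics/w3.png',c['image'])"
```

```text
tcp [ 0.4829 -0.3044  0.2427] yaw 67.25 shift [ 0.315  -0.1135  0.    ] turn -2.3168
[-0.98719336  0.62005479 -4.72878499] 0.15941259015351 58.934619426727295 [ 0.0515995   0.0291646  -0.00917702]
```

View pics/w3.png

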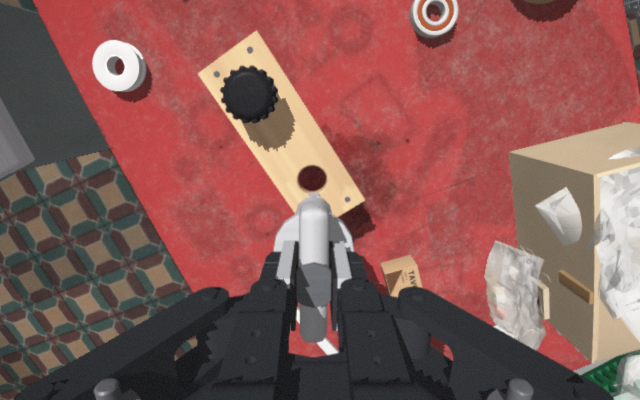

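The spindle is lifted out, the bar is held squarely between the pads and the knob spindle is undisturbed in the rack (250,95). Next I'll go towards the valve for a close look.

drive_tool(
  moves=[
    [0,[0.02,-0.005,0],0],
    [0,[0.04,-0.009,0],0],
    [0,[0.045,-0.009,0],0],
    [0,[0.045,-0.009,0],0],
    [0,[0.045,-0.009,0],0],
  ],
)

```text
clock: 3.7
ee_pos: [0.52, -0.107, 0.2413]
tool_rot: [0.833, 0.554, -0.002, -0.002]
ft_force: [1.0, -0.3, -4.3]
width: 0.163
finger_force: 58.9
```

drive_tool(
  moves=[
    [0,[0.045,-0.01,0],0],
    [0,[0.045,-0.01,0],0],
    [0,[0.035,-0.008,0],0],
    [0,[0,0,0],0],
    [0,[0,0,0],0],
  ],
)

```text
clock: 4.2
ee_pos: [0.5425, 0.0178, 0.2416]
tool_rot: [0.832, 0.554, -0.002, -0.001]
ft_force: [-0.6, -0.8, -3.2]
width: 0.16
finger_force: 59.0
```

```bash
python3 -c "
from h import *
go((.567,.073,.243),200)
c=cam('wrist');np.save('pics/w4.npy',c,allow_pickle=True);cv2.imwrite('pics/w4.png',c['image'])"
```

```text
tcp [0.5425 0.0178 0.2416] yaw 67.35 shift [ 0.0603  0.0013 -0.0015] turn -2.3152
```

View pics/w4.png

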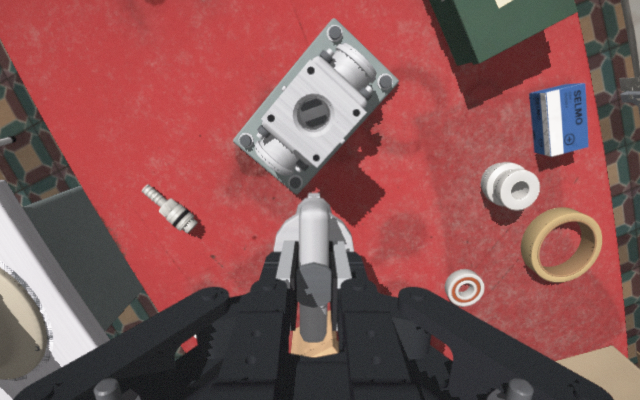

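The mouth is near (313,113), with the pad corners (screws) at (311,71), (356,112), (316,157) and (270,117). Something like the stem's slot shows inside the bore, so I'll zoom in.

```bash
python3 - <<'E'
from h import *
c=np.load('pics/w4.npy',allow_pickle=True).item();im=c['image']
cv2.imwrite('pics/z4.png',cv2.resize(im[10:200,220:410],(760,760),interpolation=cv2.INTER_CUBIC)[60:660])
s=plane(c,[(311,71),(356,112),(316,157),(270,117)],.128);print(s.round(4),s.mean(0))
for a,b in [(0,1),(3,2),(0,3),(1,2)]: d=s[b]-s[a];print(np.degrees(np.arctan2(d[1],d[0])),np.linalg.norm(d))
E
```

```text
[[0.5757 0.1032 0.128 ]
 [0.5954 0.0637 0.128 ]
 [0.555  0.0439 0.128 ]
 [0.5348 0.0849 0.128 ]] [0.56523256 0.07391806 0.128     ]
-63.48286002351377 0.044177457970024335
-63.78636027099049 0.045727526092588566
-155.87093362943128 0.04473938370093401
-153.8841285489176 0.044943852042796446
```

View pics/z4.png

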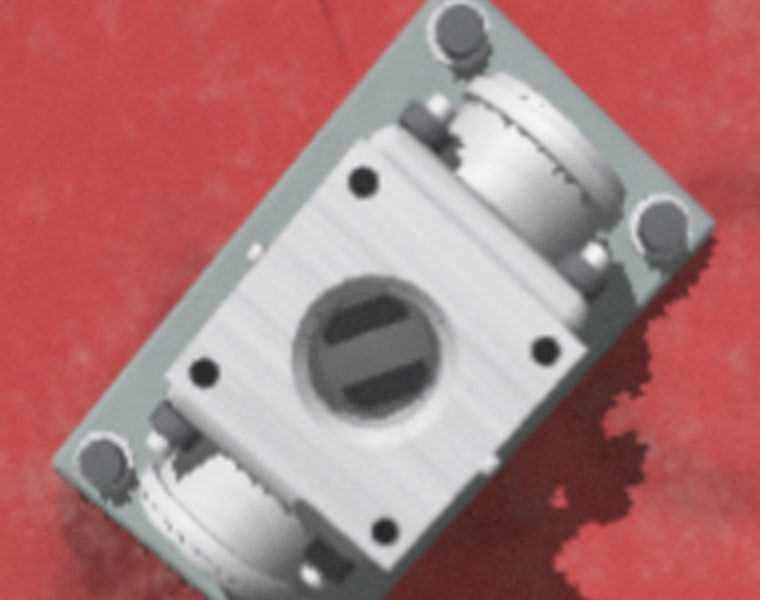

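The slot shows as the lighter strip between two dark segments, with edges (330,345)-(408,315) and (345,383)-(425,355) in the crop. The screws are at (363,181), (545,350), (385,530) and (204,373), and the bore centre is about (373,355). This gives me a prior on the slot angle, but I'll still feel for it.

```bash
python3 - <<'E'
from h import *
c=np.load('pics/w4.npy',allow_pickle=True).item()
f=lambda p:np.array(p,float)/4+[220-.4,25-.4]
an=lambda a,b:np.degrees(np.arctan2((b-a)[1],(b-a)[0]))
s=plane(c,f([(363,181),(545,350),(385,530),(204,373)]),.128);print('screws',s.mean(0),an(s[0],s[1])+90,an(s[3],s[2])+90,an(s[3],s[0]),an(s[2],s[1]))
print('bore',plane(c,f([(373,355)]),.128))
e=plane(c,f([(330,345),(408,315),(345,383),(425,355)]),.073);print('slot',an(e[0],e[1]),an(e[2],e[3]),e.mean(0))
b=plane(c,[(314.5,193),(313,342)],.2416+.0134)
M=R.from_quat(get_obs()['tool_rot']).as_matrix();print('bar in tool',((b-get_obs()['ee_pos'])@M).round(4))
print('plate',[round(an(*plane(c,f(p),.01)),1) for p in ([(55,462),(430,0)],[(380,598),(713,222)])])
E
```

```text
screws [0.56517367 0.07394763 0.128     ] 25.98244293864066 26.280517839653 26.189938393946274 26.11407965258124
bore [[0.56537867 0.07501945 0.128     ]]
slot -2.0703903685798304 -3.6321884820494383 [0.56567615 0.07424449 0.073     ]
bar in tool [[ 0.0355 -0.0001 -0.0129]
 [-0.0362 -0.0005 -0.0128]]
plate [np.float64(26.3), np.float64(26.6)]
```

drive_tool(
  moves=[
    [0,[0.03,0,0],0],
    [0,[0.03,-0.001,0],0],
    [0,[0,0,0],-0.142],
    [0,[0,0,0],-0.142],
    [0,[0,0,0],-0.142],
  ],
)

```text
clock: 4.75
ee_pos: [0.5654, 0.0716, 0.243]
tool_rot: [0.695, 0.719, -0.001, -0.001]
ft_force: [0.2, 0.9, -3.9]
width: 0.161
finger_force: 59.1
```

drive_tool(
  moves=[
    [0,[0,0,0],-0.142],
    [0,[0,0,0],-0.142],
    [0,[0,0,0],-0.142],
    [0,[0,0,0],-0.142],
    [0,[0,0,0],-0.142],
  ],
)

```text
clock: 5.25
ee_pos: [0.5653, 0.0713, 0.2431]
tool_rot: [0.402, 0.915, -0.001, -0.001]
ft_force: [1.0, -0.6, -3.2]
width: 0.16
finger_force: 59.1
```

drive_tool(
  moves=[
    [0,[0,0,0],-0.142],
    [0,[0,0,0],-0.142],
    [0,[0,0,0],-0.142],
    [0,[0,0,0],-0.142],
    [0,[0,0,0],-0.142],
  ],
)

```text
clock: 5.75
ee_pos: [0.5654, 0.0713, 0.2431]
tool_rot: [0.059, 0.998, -0.0, -0.001]
ft_force: [0.8, -0.3, -3.1]
width: 0.161
finger_force: 59.2
```

drive_tool(
  moves=[
    [0,[0,0,0],-0.142],
    [0,[0,0,0],-0.142],
    [0,[0,0,0],0],
    [0,[0,0,0],0],
  ],
)

```text
clock: 6.15
ee_pos: [0.5654, 0.072, 0.2436]
tool_rot: [-0.078, 0.997, -0.0, -0.001]
ft_force: [-0.9, -0.6, -3.7]
width: 0.157
finger_force: 59.2
```

```bash
python3 -c "
from h import *
go((.5651,.0741,.22),189);o=get_obs();print(o['ft_force'],o['width'],o['joint_positions'],o['wrist_torque'])
c=cam('wrist');np.save('pics/w5.npy',c,allow_pickle=True);cv2.imwrite('pics/w5.png',c['image'])"
```

```text
tcp [0.5654 0.072  0.2436] yaw -171.01 shift [-0.      0.0022  0.0236] turn -6.2834
[-0.91822661 -0.56690199 -3.68987227] 0.15748167675935668 [ 6.18837641e-02  1.78045517e-01  1.24056017e+00 -1.96509985e-04
  1.72413345e+00 -1.66582937e+00] [-0.02033065  0.00342216 -0.04086383]
```

View pics/w5.png

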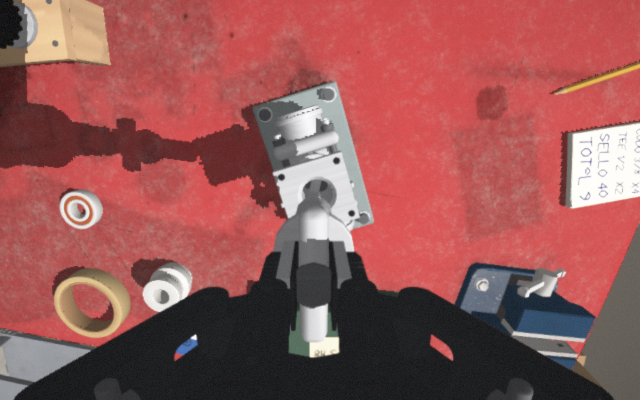

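The mouth is at about (318,190), just ahead of the bar. Pad screws show at about (283,178), (338,159) and (355,213). I'll use the diagonal pair as a check of the mouth from this turned view.

```bash
python3 - <<'E'
from h import *
c=np.load('pics/w5.npy',allow_pickle=True).item();g=cv2.cvtColor(c['image'],cv2.COLOR_BGR2GRAY).astype(float)
P=[]
for x,y in [(283,178),(338,159),(355,213)]:
    w=g[y-7:y+8,x-7:x+8];k=np.clip(90-w,0,None);n,l,st,ce=cv2.connectedComponentsWithStats((w<90).astype(np.uint8));
    print([(int(a[4]),(b+[x-7,y-7]).round(1).tolist()) for a,b in zip(st[1:],ce[1:])])
    i=1+np.argmin([np.hypot(*(b-7)) for b in ce[1:]]) if n>1 else 0;P.append(ce[i]+[x-7,y-7])
s=plane(c,P,.128);print(s.round(4),'centre',(s[0]+s[2])/2,np.linalg.norm(s[0]-s[2]),np.linalg.norm(s[0]-s[1]))
E
```

```text
[(25, [280.8, 176.8])]
[(2, [331.5, 152.0]), (23, [336.0, 160.2])]
[(21, [351.0, 213.0]), (2, [361.5, 214.0])]
[[0.5548 0.0437 0.128 ]
 [0.535  0.0843 0.128 ]
 [0.5756 0.1039 0.128 ]] centre [0.56521236 0.07378427 0.128     ] 0.06372946526541418 0.04521123687168089
```

Both views agree: the mouth is at (0.5652, 0.0739). Now I'll descend gently into the neck.

drive_tool(
  moves=[
    [0,[0,0.002,0.015],0],
    [0,[0,0,0.015],0],
    [0,[0,0,0.008],0],
    [0,[0,0,0.006],0],
    [0,[0,0,0.006],0],
  ],
)

```text
clock: 6.7
ee_pos: [0.5661, 0.075, 0.1958]
tool_rot: [-0.081, 0.997, -0.0, 0.002]
ft_force: [-0.1, -0.1, -3.5]
width: 0.161
finger_force: 59.2
```

```bash
python3 -c "
from h import *
go((.5651,.0741,.155),189);o=get_obs();print(o['ft_force'],o['wrist_torque'])"
```

```text
tcp [0.5661 0.075  0.1958] yaw -170.73 shift [ 0.0014 -0.0007  0.0408] turn -6.2785
[-0.08994183 -0.05699813 -3.47306723] [-0.00534356 -0.02165976 -0.03302465]
```

drive_tool(
  moves=[
    [0,[0.0007,-0.0004,0.003],0],
    [0,[0,0,0.003],0],
    [0,[0,0,0.004],0],
    [0,[0,0,0.004],0],
  ],
)

```text
clock: 7.1
ee_pos: [0.5645, 0.0744, 0.1795]
tool_rot: [-0.081, 0.997, -0.0, -0.0]
ft_force: [2.1, 0.5, -2.9]
width: 0.16
finger_force: 59.2
```

```bash
python3 -c "
from h import *
go((.5651,.0741,.155),189);o=get_obs();print(o['ft_force'],o['wrist_torque'])"
```

```text
tcp [0.5645 0.0744 0.1795] yaw -170.71 shift [-0.0006 -0.0004  0.0245] turn -6.2782
[ 2.1169015   0.46214115 -2.94788771] [-0.0381115  -0.06132975  0.02055133]
```

drive_tool(
  moves=[
    [0,[-0.0004,0,0.004],0],
    [0,[0,0,0.005],0],
    [0,[0,0,0.005],0],
    [0,[0,0,0.005],0],
    [0,[0,0,0.003],0],
  ],
)

```text
clock: 7.6
ee_pos: [0.5649, 0.0744, 0.1576]
tool_rot: [-0.081, 0.997, -0.0, -0.0]
ft_force: [0.4, -0.4, -3.6]
width: 0.159
finger_force: 59.2
```

drive_tool(
  moves=[
    [0,[0,0,0.0],0],
    [0,[0,0,0.001],0],
  ],
)

```text
clock: 7.8
ee_pos: [0.5651, 0.0745, 0.1575]
tool_rot: [-0.081, 0.997, -0.0, 0.0]
ft_force: [-0.7, -0.6, -3.0]
width: 0.164
finger_force: 59.2
```

```bash
python3 -c "
from h import *
go((.5651,.0741,.1506),189);o=get_obs();print(o['ft_force'],o['wrist_torque'])"
```

```text
tcp [0.5651 0.0745 0.1575] yaw -170.7 shift [ 0.0001 -0.0004  0.0069] turn -6.278
[-0.65974869 -0.59939252 -3.01166386] [ 0.05029704 -0.01020214 -0.00011074]
```

drive_tool(
  moves=[
    [0,[0,0,0.0015],0],
    [0,[0,0,0.0015],0],
    [0,[0,0,0],0],
  ],
)

```text
clock: 8.1
ee_pos: [0.565, 0.0745, 0.1541]
tool_rot: [-0.081, 0.997, -0.0, -0.0]
ft_force: [0.1, 0.6, -4.2]
width: 0.159
finger_force: 59.2
```

drive_tool(
  moves=[
    [0,[0,0,0.001],0],
    [0,[0,0,0],0],
  ],
)

```text
clock: 8.3
ee_pos: [0.565, 0.0745, 0.1532]
tool_rot: [-0.081, 0.997, -0.0, -0.0]
ft_force: [0.8, -0.3, -3.3]
width: 0.16
finger_force: 59.2
```

drive_tool(
  moves=[
    [0,[0,0,0.001],0],
    [0,[0,0,0],0],
  ],
)

```text
clock: 8.5
ee_pos: [0.565, 0.0744, 0.1522]
tool_rot: [-0.081, 0.997, -0.0, -0.0]
ft_force: [-0.4, 0.2, -3.2]
width: 0.159
finger_force: 59.2
```

drive_tool(
  moves=[
    [0,[0,0,0.001],0],
    [0,[0,0,0],0],
  ],
)

```text
clock: 8.7
ee_pos: [0.565, 0.0745, 0.1511]
tool_rot: [-0.081, 0.997, -0.0, -0.0]
ft_force: [0.2, -0.2, -4.1]
width: 0.165
finger_force: 59.2
```

drive_tool(
  moves=[
    [0,[0,0,0.0005],0],
    [0,[0,0,0],0],
  ],
)

```text
clock: 8.9
ee_pos: [0.565, 0.0745, 0.1508]
tool_rot: [-0.081, 0.997, -0.0, 0.0]
ft_force: [0.8, -0.3, -3.5]
width: 0.16
finger_force: 59.2
```

drive_tool(
  moves=[
    [0,[0,0,0.0005],0],
    [0,[0,0,0],0],
  ],
)

```text
clock: 9.1
ee_pos: [0.5651, 0.0745, 0.1506]
tool_rot: [-0.081, 0.997, -0.0, 0.0]
ft_force: [-0.6, 0.2, -2.1]
width: 0.162
finger_force: 59.3
```

drive_tool(
  moves=[
    [0,[0,0,0.0003],0],
    [0,[0,0,0],0],
  ],
)

```text
clock: 9.3
ee_pos: [0.5652, 0.0745, 0.1504]
tool_rot: [-0.081, 0.997, -0.0, 0.0]
ft_force: [1.2, -0.7, -1.4]
width: 0.157
finger_force: 59.5
```

drive_tool(
  moves=[
    [0,[0,0,0.0003],0],
    [0,[0,0,0],0],
  ],
)

```text
clock: 9.5
ee_pos: [0.5653, 0.0745, 0.1503]
tool_rot: [-0.081, 0.997, -0.0, 0.001]
ft_force: [-0.2, -0.3, 2.1]
width: 0.159
finger_force: 59.7
```

It's in contact at about 5 N, with the collar 8 mm high as expected. Now I'll turn clockwise and feel for the slot.

drive_tool(
  moves=[
    [0,[0,0,0],0.03],
    [0,[0,0,0],0.03],
  ],
)

```text
clock: 9.7
ee_pos: [0.5651, 0.0746, 0.1501]
tool_rot: [-0.051, 0.999, 0.0, 0.0]
ft_force: [-0.2, 0.8, 1.7]
width: 0.16
finger_force: 59.8
```

drive_tool(
  moves=[
    [0,[0,0,0],0.03],
    [0,[0,0,0],0.0],
  ],
)

```text
clock: 9.9
ee_pos: [0.5652, 0.0746, 0.15]
tool_rot: [-0.036, 0.999, 0.0, 0.0]
ft_force: [0.2, 0.3, 1.4]
width: 0.159
finger_force: 59.8
```

drive_tool(
  moves=[
    [0,[0,0,0],0.03],
    [0,[0,0,0],0.0],
  ],
)

```text
clock: 10.1
ee_pos: [0.5651, 0.0746, 0.1499]
tool_rot: [-0.021, 1.0, 0.0, 0.0]
ft_force: [-0.3, 0.6, 2.3]
width: 0.161
finger_force: 59.7
```

drive_tool(
  moves=[
    [0,[0,0,0],0.03],
    [0,[0,0,0],0.0],
  ],
)

```text
clock: 10.3
ee_pos: [0.5648, 0.0744, 0.1491]
tool_rot: [-0.006, 1.0, -0.0, -0.0]
ft_force: [1.0, 0.2, -2.7]
width: 0.162
finger_force: 59.3
```

```bash
python3 -c "
from h import *
go((.5651,.0741,.1426),177);o=get_obs();print(o['ft_force'],o['wrist_torque'])"
```

```text
tcp [0.5648 0.0744 0.1491] yaw -179.26 shift [-0.0003 -0.0003  0.0065] turn -6.2179
[ 1.01745677  0.21829814 -2.69806022] [ 0.01800552 -0.18720107  0.01022219]
```

The force fell away and the tool dropped at yaw 180.7°, so the tongue has found the slot. I'll centre it and lower gently to the collar seat.

drive_tool(
  moves=[
    [0,[0,0,0],0.03],
    [0,[0,0,0.001],0.015],
    [0,[0,0,0.001],0],
  ],
)

```text
clock: 10.6
ee_pos: [0.5648, 0.0744, 0.1471]
tool_rot: [0.016, 1.0, -0.0, -0.0]
ft_force: [0.6, -0.9, -2.6]
width: 0.16
finger_force: 59.2
```

drive_tool(
  moves=[
    [0,[0,0,0.001],0],
    [0,[0,0,0.001],0],
  ],
)

```text
clock: 10.8
ee_pos: [0.5649, 0.0745, 0.1454]
tool_rot: [0.016, 1.0, -0.0, -0.0]
ft_force: [-0.1, -0.8, -3.3]
width: 0.163
finger_force: 59.2
```

drive_tool(
  moves=[
    [0,[0,0,0.001],0],
    [0,[0,0,0],0],
  ],
)

```text
clock: 11.0
ee_pos: [0.5649, 0.0745, 0.1444]
tool_rot: [0.016, 1.0, -0.0, -0.0]
ft_force: [0.1, -0.3, -3.8]
width: 0.16
finger_force: 59.2
```

drive_tool(
  moves=[
    [0,[0,0,0.001],0],
    [0,[0,0,0],0],
  ],
)

```text
clock: 11.2
ee_pos: [0.5649, 0.0745, 0.1435]
tool_rot: [0.016, 1.0, -0.0, -0.0]
ft_force: [-0.2, 0.4, -4.0]
width: 0.161
finger_force: 59.2
```

drive_tool(
  moves=[
    [0,[0,0,0.0005],0],
    [0,[0,0,0],0],
  ],
)

```text
clock: 11.4
ee_pos: [0.565, 0.0745, 0.1432]
tool_rot: [0.016, 1.0, -0.0, 0.0]
ft_force: [0.4, 0.6, -3.0]
width: 0.16
finger_force: 59.2
```

drive_tool(
  moves=[
    [0,[0,0,0.0005],0],
    [0,[0,0,0],0],
  ],
)

```text
clock: 11.6
ee_pos: [0.5651, 0.0745, 0.1428]
tool_rot: [0.016, 1.0, -0.0, 0.0]
ft_force: [0.1, 0.1, -3.2]
width: 0.156
finger_force: 59.3
```

drive_tool(
  moves=[
    [0,[0,0,0.0003],0],
    [0,[0,0,0],0],
  ],
)

```text
clock: 11.8
ee_pos: [0.5651, 0.0745, 0.1427]
tool_rot: [0.016, 1.0, 0.0, 0.0]
ft_force: [1.0, -0.1, -0.7]
width: 0.16
finger_force: 59.5
```

The collar is seated at z −7.9 mm from stem contact. Now I'll turn clockwise towards shut, watching the torque.

drive_tool(
  moves=[
    [0,[0,0,0],0.05],
    [0,[0,0,0],0.06],
    [0,[0,0,0],0.06],
    [0,[0,0,0],0.06],
    [0,[0,0,0],0.06],
  ],
)

```text
clock: 12.3
ee_pos: [0.5653, 0.0744, 0.1428]
tool_rot: [0.162, 0.987, 0.0, 0.001]
ft_force: [0.7, 0.5, -1.8]
width: 0.16
finger_force: 59.4
```

```bash
python3 -c "
from h import *
go((.5651,.0741,.1426),116.2);o=get_obs();print(o['ft_force'],o['wrist_torque'])"
```

```text
tcp [0.5653 0.0744 0.1428] yaw 161.37 shift [ 0.0001 -0.0004  0.0002] turn 0.7884
[ 0.66249812  0.48339076 -1.75899264] [-0.0061215  -0.20369615  0.05657138]
```

drive_tool(
  moves=[
    [0,[0,0,0],0.07],
    [0,[0,0,0],0.07],
    [0,[0,0,0],0.07],
    [0,[0,0,0],0.07],
    [0,[0,0,0],0.07],
  ],
)

```text
clock: 12.8
ee_pos: [0.5654, 0.0744, 0.1428]
tool_rot: [0.331, 0.943, 0.0, 0.001]
ft_force: [1.2, 0.1, -1.0]
width: 0.161
finger_force: 59.4
```

drive_tool(
  moves=[
    [0,[0,0,0],0.07],
    [0,[0,0,0],0.07],
    [0,[0,0,0],0.07],
    [0,[0,0,0],0.07],
    [0,[0,0,0],0.05],
  ],
)

```text
clock: 13.3
ee_pos: [0.5654, 0.0744, 0.1428]
tool_rot: [0.482, 0.876, 0.0, 0.001]
ft_force: [1.0, 0.9, -0.8]
width: 0.16
finger_force: 59.4
```

```bash
python3 -c "
from h import *
go((.5651,.0741,.1426),116.2);o=get_obs();print(o['ft_force'],o['wrist_torque'])"
```

```text
tcp [0.5654 0.0744 0.1428] yaw 122.4 shift [-0.0001 -0.0004  0.0002] turn 0.1083
[ 0.98092946  0.90662265 -0.81369563] [-0.02128863 -0.23458672  0.13943046]
```

drive_tool(
  moves=[
    [0,[0,0,0],0.03],
    [0,[0,0,0],0.02],
    [0,[0,0,0],0],
  ],
)

```text
clock: 13.6
ee_pos: [0.5653, 0.0745, 0.1428]
tool_rot: [0.502, 0.865, 0.0, 0.0]
ft_force: [2.1, 0.5, -0.5]
width: 0.159
finger_force: 59.5
```

```bash
python3 -c "
from h import *
go((.5651,.0741,.1426),116.2);o=get_obs();print(o['ft_force'],o['wrist_torque'])"
```

```text
tcp [0.5653 0.0745 0.1428] yaw 119.68 shift [-0.0002 -0.0004  0.0002] turn 0.0607
[ 2.10507153  0.52838776 -0.52185979] [-0.01177191 -0.3660141   0.10207729]
```

drive_tool(
  moves=[
    [0,[0,0,0],0.02],
    [0,[0,0,0],0.02],
    [0,[0,0,0],0],
  ],
)

```text
clock: 13.9
ee_pos: [0.5653, 0.0745, 0.1427]
tool_rot: [0.52, 0.854, 0.0, 0.0]
ft_force: [2.1, 0.1, 0.4]
width: 0.159
finger_force: 59.6
```

```bash
python3 -c "
from h import *
go((.5651,.0741,.1426),116.2);o=get_obs();print(o['ft_force'],o['wrist_torque'])"
```

```text
tcp [0.5653 0.0745 0.1427] yaw 117.35 shift [-0.0003 -0.0003  0.0001] turn 0.02
[2.0608431  0.1029648  0.43780332] [ 0.05670916 -0.4042372   0.06953307]
```

drive_tool(
  moves=[
    [0,[0,0,0],0.02],
    [0,[0,0,0],0],
  ],
)

```text
clock: 14.1
ee_pos: [0.5652, 0.0745, 0.1427]
tool_rot: [0.528, 0.849, 0.0, 0.0]
ft_force: [2.5, 0.4, 1.5]
width: 0.159
finger_force: 59.7
```

```bash
python3 -c "
from h import *
go((.5651,.0741,.1426),116.2);o=get_obs();print(o['ft_force'],o['wrist_torque'])"
```

```text
tcp [0.5652 0.0745 0.1427] yaw 116.19 shift [-0.0003 -0.0003  0.0001] turn -0.0001
[2.45488166 0.40482731 1.52150039] [-0.00723907 -0.55770757  0.05294357]
```

drive_tool(
  moves=[
    [0,[0,0,0],0.02],
    [0,[0,0,0],0],
  ],
)

```text
clock: 14.3
ee_pos: [0.5652, 0.0745, 0.1427]
tool_rot: [0.537, 0.844, 0.0, 0.0]
ft_force: [2.9, -0.8, 2.3]
width: 0.157
finger_force: 59.8
```

```bash
python3 -c "
from h import *
go((.5651,.0741,.1426),116.2);o=get_obs();print(o['ft_force'],o['wrist_torque'])"
```

```text
tcp [0.5652 0.0745 0.1427] yaw 115.05 shift [-0.0003 -0.0003  0.0001] turn -0.0202
[ 2.91789078 -0.76811754  2.2552542 ] [-0.03014326 -0.61918742  0.08921732]
```

drive_tool(
  moves=[
    [0,[0,0,0],0.02],
    [0,[0,0,0],0],
  ],
)

```text
clock: 14.5
ee_pos: [0.5652, 0.0745, 0.1427]
tool_rot: [0.545, 0.838, 0.0, 0.0]
ft_force: [3.1, -0.1, 2.3]
width: 0.16
finger_force: 59.9
```

```bash
python3 -c "
from h import *
go((.5651,.0741,.1426),116.2);o=get_obs();print(o['ft_force'],o['wrist_torque'])"
```

```text
tcp [0.5652 0.0745 0.1427] yaw 113.9 shift [-0.0003 -0.0003  0.0001] turn -0.0401
[ 3.0889128  -0.13067831  2.34708542] [ 0.00299202 -0.57905339  0.11649938]
```

drive_tool(
  moves=[
    [0,[0,0,0],0.02],
    [0,[0,0,0],0],
  ],
)

```text
clock: 14.7
ee_pos: [0.5652, 0.0744, 0.1427]
tool_rot: [0.554, 0.833, 0.0, 0.0]
ft_force: [4.0, -0.0, 4.5]
width: 0.162
finger_force: 60.0
```

```bash
python3 -c "
from h import *
go((.5651,.0741,.1426),116.2);o=get_obs();print(o['ft_force'],o['wrist_torque'])"
```

```text
tcp [0.5652 0.0744 0.1427] yaw 112.75 shift [-0.0003 -0.0002  0.0001] turn -0.0602
[ 4.01655955 -0.0177119   4.45331903] [-0.03374942 -0.63753181  0.08901517]
```

drive_tool(
  moves=[
    [0,[0,0,-0.0003],0.02],
    [0,[0,0,0],0],
  ],
)

```text
clock: 14.9
ee_pos: [0.5651, 0.0745, 0.1427]
tool_rot: [0.562, 0.827, 0.0, 0.0]
ft_force: [3.7, -1.2, 2.7]
width: 0.157
finger_force: 59.9
```

```bash
python3 -c "
from h import *
go((.5651,.0741,.1426),116.2);o=get_obs();print(o['ft_force'],o['wrist_torque'])"
```

```text
tcp [0.5651 0.0745 0.1427] yaw 111.61 shift [-0.0004 -0.0001  0.0001] turn -0.0802
[ 3.72660461 -1.24064031  2.6957102 ] [-0.03187478 -0.80471286  0.12887635]
```

drive_tool(
  moves=[
    [0,[0,0,0],0.015],
    [0,[0,0,0],0],
  ],
)

```text
clock: 15.1
ee_pos: [0.5651, 0.0745, 0.1427]
tool_rot: [0.568, 0.823, 0.0, 0.0]
ft_force: [4.9, 0.1, 3.0]
width: 0.159
finger_force: 59.9
```

```bash
python3 -c "
from h import *
go((.5651,.0741,.1426),116.2);o=get_obs();print(o['ft_force'],o['wrist_torque'])"
```

```text
tcp [0.5651 0.0745 0.1427] yaw 110.77 shift [-0.0003 -0.0001  0.0001] turn -0.0949
[4.87923112 0.06279404 3.03090553] [-0.13239988 -0.81945825  0.18796761]
```

drive_tool(
  moves=[
    [0,[0,0,0],0.012],
    [0,[0,0,0],0],
  ],
)

```text
clock: 15.3
ee_pos: [0.565, 0.0744, 0.1427]
tool_rot: [0.573, 0.82, -0.0, 0.0]
ft_force: [3.7, -0.5, 3.2]
width: 0.163
finger_force: 60.0
```

```bash
python3 -c "
from h import *
go((.5651,.0741,.1426),116.2);o=get_obs();print(o['ft_force'],o['wrist_torque'])
c=cam('wrist');im=c['image'];cv2.imwrite('pics/w6.png',im);np.save('pics/w6.npy',c,allow_pickle=True)"
```

```text
tcp [0.565  0.0744 0.1427] yaw 110.09 shift [-0.0003 -0.0001  0.0001] turn -0.1067
[ 3.69836174 -0.52285269  3.18237887] [-0.14672349 -0.78878724  0.20733999]
```

View pics/w6.png

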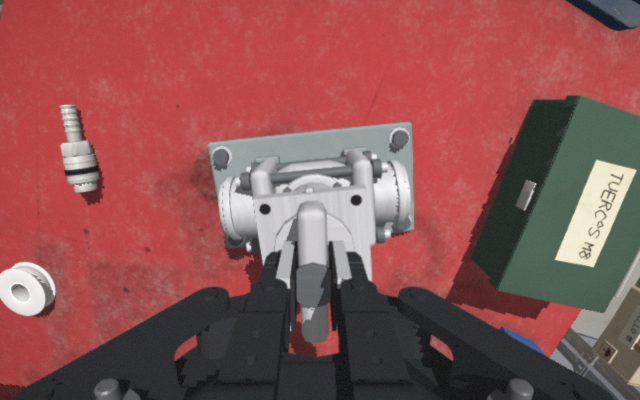

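The bar is seated and lies across the pipe. The torque is climbing (0.09→0.21 N m) over the last 2–3°, so the stop is reached. I'll release and retreat upward.

drive_tool(
  moves=[
    [0.5,[0,0,0],0],
    [0.5,[0,0,0],0],
    [0.5,[0,0,0],0],
    [0.5,[0,0,0],0],
  ],
)

```text
clock: 15.75
ee_pos: [0.5646, 0.0745, 0.1422]
tool_rot: [0.573, 0.82, -0.0, -0.001]
ft_force: [-0.1, 0.5, 0.1]
width: 0.5
finger_force: 0.0
```

drive_tool(
  moves=[
    [0.5,[0,0,-0.015],0],
    [0.5,[0,0,-0.03],0],
    [0.5,[0,0,-0.04],0],
    [0.5,[-0.02,0,-0.04],0],
    [0.5,[-0.02,0,0],0],
  ],
)

```text
clock: 16.25
ee_pos: [0.5805, 0.0369, 0.2767]
tool_rot: [0.572, 0.82, 0.004, 0.005]
ft_force: [0.6, -0.2, 0.6]
width: 0.501
finger_force: 0.0
```

```bash
python3 - <<'E'
from h import *
go((.5651,.0741,.1426),116.2);o=get_obs();print(o['ft_force'],o['width'],yaw(o))
c=cam('wrist');np.save('pics/w7.npy',c,allow_pickle=True)
im=c['image'];g=cv2.cvtColor(im,cv2.COLOR_BGR2GRAY)
def px(p):
    q=np.linalg.inv(c['M'])@np.append(p,1);u=q[:2]/q[2];u=u*(1+c['k1']*(u@u));K=np.array(c['intrinsics']);return K[:2,:2]@u+K[:2,2]
# collar disc centre & bar ends expected pixels
for n,p in [('mouth',(.5652,.0739,.128)),('collar top',(.5652,.0739,.134)),('bar',(.5652,.0739,.165))]: print(n,px(p).round(1))
a=np.radians(116.2);d=np.array([np.cos(a),np.sin(a),0])*.031;m=np.array([.5652,.0739,.156])
print('bar ends exp',px(m+d),px(m-d))
u=px(m).astype(int);print(u);np.set_printoptions(linewidth=250)
print(g[u[1]-70:u[1]+71:8,u[0]-48:u[0]+49:4])
E
```

```text
tcp [0.5805 0.0369 0.2767] yaw 110.18 shift [ 0.0408 -0.0032  0.1338] turn -0.1051
[ 0.64266115 -0.15330842  0.59301528] 0.5010582213974873 110.1791792693766
mouth [310.3 137.7]
collar top [310.3 138.5]
bar [310.4 142.9]
bar ends exp [306.06578053 100.65995513] [314.49716264 180.04671052]
[310 141]
[[113 115 115 113 115 117 109 114 114 113 109 109 111 112 115 119 117 116 119 117 113 111 119 114 115]
 [114 120 117 117 118 116 109 109 108 113 113 116 116 109 115 111 117 111 115 112 116 110 117 120 115]
 [111 113 113 106 102 101 108 118 134 159 160 169 173 168 168 170 165 164 167 167 167 165 165 166 163]
 [168 167 168 166 164 165 169 166 163 163 163 162 167 162 165 165 169 166 163 165 166 164 163 161 165]
 [166 167 164 178 173 180 163 165 167 168 200 220 223 194 206 209 212 214 225 220 217 194 111 190 178]
 [133 115 170 215 203 122 219 218 222 215 166 214 212 196 217 215 218 217  86 221 214 207  96 185 228]
 [ 94  92 154 204 216 209 216 215 207 111 157 213 213 203 222 223 215 217 221 220 213 212 241 248 243]
 [232 235 139 190 215 209 213 211 108 108 134 205 212 208 218 221 221 216 218 2
[... 354 characters left out ...]
 211 207 208 110 107 103 155 212 214 180 151 213 211 211  62 216  92  83  82 102]
 [ 83  82  83  82  84 205  52  62 105 105 104 157 210 213 193 210 209 201 183 172 121  62  54  83 122]
 [ 52  58  56  56  58  56  56  54  54  46  51 137 206 211 202  56  59  57  63 112 111  99 114 118 122]
 [108  84  60  52  60  60  58  58  58  59  52  58  59  59  65  58  56  57  53  66 117 120 123 115 118]
 [ 60  56  54  59  51  56  55  56  56  58  60  80 124 121 116  82  57 119 106 106 114 116 118 125 117]
 [ 82  57  56  55  56  54  53  57  53  55  55  72 123 120 116 115 125 123 120 116 117 110 110 117 121]
 [110  57  61  56  59  54  55  58  60  58  57  60 116 115 118 117 124 127 123 126 111 109 107 110 104]]
```

The spindle is released. A numeric check of the bar's angle follows.

```bash
python3 - <<'E'
from h import *
c=np.load('pics/w7.npy',allow_pickle=True).item();g=cv2.GaussianBlur(cv2.cvtColor(c['image'],cv2.COLOR_BGR2GRAY),(0,0),.7).astype(float)
def fit(rows,lo,hi,sgn):
    P=[]
    for y in rows:
        d=sgn*np.diff(g[y,lo:hi]);i=d.argmax()
        if d[i]>12:P.append((lo+i+.5,y))
    P=np.array(P);k=np.polyfit(P[:,1],P[:,0],1)
    for _ in range(3):
        r=np.abs(P[:,0]-np.polyval(k,P[:,1]));Q=P[r<max(1.5,np.median(r)*2)];k=np.polyfit(Q[:,1],Q[:,0],1)
    y0,y1=rows[0],rows[-1];e=plane(c,[(np.polyval(k,y0),y0),(np.polyval(k,y1),y1)],.156);d=e[0]-e[1]
    print(len(P),len(Q),k.round(3),np.degrees(np.arctan2(d[1],d[0])).round(2))
fit(list(range(106,132))+list(range(158,176)),296,310,1)
fit(range(158,176),296,312,1)
fit(range(158,174),314,324,-1)
for y in (104,112,120,160,166,172):print(y,g[y,296:328].astype(int))
E
```

```text
43 42 [6.30000e-02 2.94689e+02] 113.46
18 17 [3.00000e-02 3.00321e+02] 111.59
10 10 [1.5300e-01 2.9302e+02] 119.08
104 [184 185 184 175 164 172 189 204 214 219 218 218 218 219 219 219 215 206
 194 190 204 211 213 216 215 214 213 210 210 213 216 217]
112 [218 217 211 191 160 151 165 181 196 208 213 214 213 214 214 213 211 206
 198 189 195 209 216 218 218 216 215 215 212 212 216 219]
120 [122 114 111 110 113 127 151 171 187 201 210 213 212 213 214 214 212 208
 203 194 194 211 221 222 223 223 223 224 224 223 223 221]
160 [104 104 105 107 107 105 103 105 115 139 161 177 194 205 210 213 214 215
 214 212 208 199 185 179 185 178 185 204 213 213 211 210]
166 [105 105 105 106 105 104 104 106 113 133 157 175 188 200 208 211 214 214
 213 212 210 204 193 186 199 212 214 213 213 213 212 211]
172 [ 68  66  64  61  59  58  57  60  75 107 143 166 183 196 206 210 212 213
 213 213 210 205 194 164 115  75  62  61  60  60  60  59]
```

```bash
python3 -c "
from workcell import *
print(job_done())"
```

```text
the job is handed in; nothing more can be done
None
```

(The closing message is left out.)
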